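Shut the air manifold's push valves in order

TASK

Shut off the air manifold on the bench by pressing three of its valve plungers down with the fingertips until each is fully home: first the wide mushroom button, then the hexagonal cap, then the slim pin. Press each lightly, without ramming it against its stop, and do not pull any plunger up. Leave the ring-topped plunger up as it is, and the loose parts lying round the manifold where they are.

Things in the scene. Friction and masses are not known exactly. Their poses are not given: they have to be found in the camera images.
- manifold: fixed aluminium air manifold block on the bench, 58 x 330 x 40 mm (x, y, z of its own frame); origin at the centre of its underside, z up, y along its length. Four valves stand on its top face in a row along its y, at y = -120, -40, +40, +120 mm (80 mm apart); which valve stands at which place varies. A brass hose barb is at the +y end, short brass ports along the -x side.
- valve_mushroom: fixed steel gland (10 mm high) of the valve whose vertical plunger carries the wide round MUSHROOM button, 50 mm across, flat top about 32 mm across; origin at the centre of the gland's foot on the manifold's top face, z up. The body counts as gland and plunger together. All four caps are black plastic.
- mushroom_top (a point): centre of the highest point of this cap; moves with the plunger. 49 mm above the manifold's top face when the joint is 0, 35 mm above it when home and let go.
- plunger_mushroom (a joint): plunger stroke in m: positive is pushed down, 0.014 is the solid stop (fully home, shut), -0.006 is pulled right up. It starts up, between 0 and 0.003. There is no return spring: it slides with about 3.5 N of friction and stays where it is left. The cap sits on the plunger through a rubber cushion of 2.5 N per mm, up to 8 mm, so while pressed the cap stands a few mm lower than the stroke alone would put it, and springs back by that much when let go.
- valve_hex: fixed steel gland (10 mm high) of the valve whose vertical plunger carries the HEXAGONAL block-shaped cap, 28 mm over corners, 24 mm over flats, flat top; origin at the centre of the gland's foot on the manifold's top face, z up. The body counts as gland and plunger together. All four caps are black plastic.
- hex_top (a point): centre of the highest point of this cap; moves with the plunger. 49 mm above the manifold's top face when the joint is 0, 35 mm above it when home and let go.
- plunger_hex (a joint): plunger stroke in m: positive is pushed down, 0.014 is the solid stop (fully home, shut), -0.006 is pulled right up. It starts up, between 0 and 0.003. There is no return spring: it slides with about 3.5 N of friction and stays where it is left. The cap sits on the plunger through a rubber cushion of 2.5 N per mm, up to 8 mm, so while pressed the cap stands a few mm lower than the stroke alone would put it, and springs back by that much when let go.
- valve_pin: fixed steel gland (10 mm high) of the valve whose vertical plunger carries the slim round PIN cap, 14 mm across, flat top; origin at the centre of the gland's foot on the manifold's top face, z up. The body counts as gland and plunger together. All four caps are black plastic.
- pin_top (a point): centre of the highest point of this cap; moves with the plunger. 49 mm above the manifold's top face when the joint is 0, 35 mm above it when home and let go.
- plunger_pin (a joint): plunger stroke in m: positive is pushed down, 0.014 is the solid stop (fully home, shut), -0.006 is pulled right up. It starts up, between 0 and 0.003. There is no return spring: it slides with about 3.5 N of friction and stays where it is left. The cap sits on the plunger through a rubber cushion of 2.5 N per mm, up to 8 mm, so while pressed the cap stands a few mm lower than the stroke alone would put it, and springs back by that much when let go.
- valve_ring: fixed steel gland (10 mm high) of the valve whose vertical plunger carries the upright RING pull, a ring 34 mm across of 6 mm bar (leave this one up); origin at the centre of the gland's foot on the manifold's top face, z up. The body counts as gland and plunger together. All four caps are black plastic.
- ring_top (a point): centre of the highest point of this cap; moves with the plunger. 57.8 mm above the manifold's top face when the joint is 0.
- plunger_ring (a joint): plunger stroke in m: positive is pushed down, 0.014 is the solid stop (fully home, shut), -0.006 is pulled right up. It starts up, between 0 and 0.003. There is no return spring: it slides with about 3.5 N of friction and stays where it is left.
- bearing: loose ball bearing, 52 mm across, 15 mm high, lying on the bench behind the manifold; origin at the centre of its underside
- tee: loose brass tee fitting, 42 x 60 x 26 mm, lying on the bench behind the manifold; origin at the centre of its underside
- nut: loose steel nut, 28 x 32 x 14 mm, lying on the bench in front of the manifold; origin at the centre of its underside
There are look-alikes about, which are no part of the job. There is more than one size of the nut; the one meant has the size given above. There is more than one size of the bearing; the job needs the larger.

How it is judged:
By the outcome, as a careful person would: the job done as asked, in the order asked, and still so for the second after the job is handed in, with the robot touching nothing.
It also fails if it takes over 48 s, if anything falls off the work surface, if the arm or the gripper's body presses on something with over 40 N, if the wrist force passes 120 N, or if a joint passes its speed limit or range.

ROBOT

A 6-joint arm with a two-finger parallel gripper is mounted at the origin on a cart in front of the work surface, level with it; the furniture and walls round the work are solid. World frame = base frame: x ahead of the robot, y to its left, z up, the work surface at z = 0. Lengths are in m, angles in rad, forces in N, time in s.
With the tool pointing down it reaches from about 0.25 to 0.725 m from the base axis. Payload 4 kg.
Tool frame: the origin (TCP) lies midway between the tips of the shut fingers; the grasp point (between the pads) lies 19 mm behind it; z points along the fingers, y is the line along which they close (so a half turn about z gives the same grasp; the last joint's range is limited). The gripper opens to 85 mm and grips with 20 to 120 N. Pads are 22 mm wide; open, the fingers measure 114 mm over their backs; the gripper's body (76 mm by 85 mm) begins 54 mm behind the grasp point. The pads swing forward as they close: fully open they stand 13 mm farther back than shut.
Start: joints at [-1.329, 0.241, 0.005, 1.335, 0, 1.571], TCP at [0.12, -0.485, 0.209] pointing down, gripper open.
Joint ranges: [-2.72, 2.72], [-1.05, 1.87], [-1.09, 1.28], [-1.99, 2.15], [-1.42, 1.44], [-3.14, 3.14]. Speed limits (rad/s): [2.79, 2.79, 3.14, 3.14, 3.14, 3.14].

INTERFACE

Orientations are given as a unit quaternion [x, y, z, w].
In Python, from workcell import monitor, vision, job gives the robot as it stands.
- The arm moves only by the tool move_arm, never from a script. Its argument "moves" is a list that holds one entry, the list of rows, each a list of 5 numbers: the shift along the world's x, y, z in m, then the turn about the world's z in degrees, then the opening in per cent of the stroke, from 0 (shut) to 100 (fully open). In form: [[[x, y, z, turn, gripper], ...]]. A call has 1 to 5 rows; each row is the pose to reach, as a shift and turn from the pose commanded when the call began; what a row does not reach only later rows make up. A row lasts 1/8 s, in which the tool goes at most 62.5 mm and 10.7 degrees, less where a joint would pass 70% of its speed; a pose out of reach is approached as far as the arm can. A call with a gripper value outside its range is refused whole. The fingers move at their own pace and stop on an object; the grip force is fixed at half the most. Time passes only in rows, so rows that repeat a pose let the fingers close. It gives the time, the measured TCP pose, the force, the opening and the grip force at its end, in the units of the state.
- monitor.get_obs(): the state, without advancing time (a new reading comes with each control period).
- vision.camera(name): name is "scene" or "top" or "wrist"; returns a dict with "color" (480x640x3 uint8, red, green, blue), "camera_matrix" (3x3 intrinsics, pixels), "eye" and "attitude" of the camera in the world; the wrist camera has in their place "hand_eye" (4x4, takes a point from camera to tool coordinates, whose origin is the TCP and whose axes are the flange's). Camera axes: x right, y up, looking along -z (the intrinsics and any distortion apply to the point x, -y, -z); pixel columns grow to the right and rows downward; lengths in m; the calibration is good to about 2 mm. A picture is of the moment at which its call begins: read the wrist's pose just before it. There is no depth.
- job.job_done(): hands the job in; it is judged then, once.
The state is a dict: "clock": time; "joint_pos": joint angles; "joint_vel": joint speeds; "tau": joint torques, N m; "eef_pos": TCP position; "tool_rot": TCP orientation; "ft_force": force on the tool from outside, world axes, zero at the start; "ft_torque": the same for the moment, N m; "grip_width": finger opening in m; "grasp_force": force on a finger pad.
Only numpy, scipy, OpenCV 4.12 (cv2) and the standard library are available. Lean on these libraries where they do the work, as an engineer would, in place of code of your own. Each camera call takes 0.05 s, during which the arm holds its last target. There are 200 camera calls.

## Working session

There is one attempt and no reset: what is moved stays moved. The work goes in short steps, Python scripts to look and compute and a tool call to move; the robot and the scene stay as the last step left them, time stands still between calls to the robot, and variables do not carry over. Pictures are saved under pics/ and viewed, at most 10 in all, crops included, and the job is handed in when it is done.

Besides the shell and the picture viewer there is one more tool, called as name([rows], argument=value, ...), one row to a line, values as JSON. move_arm: Moves the arm, as the interface text tells. Its arguments: {"type":"object","properties":{"moves":{"type":"array","items":{"type":"array","items":{"type":"array","items":{"type":"number"}}}}},"required":["moves"]}

```bash
mkdir -p pics
cat > h.py <<'E'
import numpy as np,cv2
from scipy.spatial.transform import Rotation as R
from workcell import monitor,vision,job
def ray(c,u,v):
    d=cv2.undistortPoints(np.array([[[u,v]]],float),np.array(c["camera_matrix"]),None)[0,0]
    return np.array([d[0],-d[1],-1.])
E
python3 - <<'E'
from h import *
for n in("scene","top"):
    c=vision.camera(n); cv2.imwrite(f"pics/{n}0.png",c["color"][:,:,::-1])
    print(n,{k:np.round(v,4).tolist() if not isinstance(v,str) else v for k,v in c.items() if k!="color"})
o=monitor.get_obs();print(o["clock"],o["eef_pos"],o["tool_rot"],o["ft_force"])
E
```

```text
scene {'camera_matrix': [[597.3045, 0.0, 318.4153], [0.0, 597.3045, 245.2122], [0.0, 0.0, 1.0]], 'eye': [0.1899, -0.7307, 0.5203], 'attitude': [0.4892, -0.1309, -0.214, 0.8353]}
top {'camera_matrix': [[600.1342, 0.0, 322.7249], [0.0, 600.1342, 242.9184], [0.0, 0.0, 1.0]], 'eye': [0.3891, -0.0464, 1.0918], 'attitude': [0.0533, -0.0682, -0.6949, 0.7139]}
0.1 [ 0.11957583 -0.48486014  0.20789632] [ 9.92701197e-01  1.20596128e-01 -1.15293591e-04 -9.45702362e-04] [-0.47668908  0.60282821  0.21112237]
```

View pics/scene0.png

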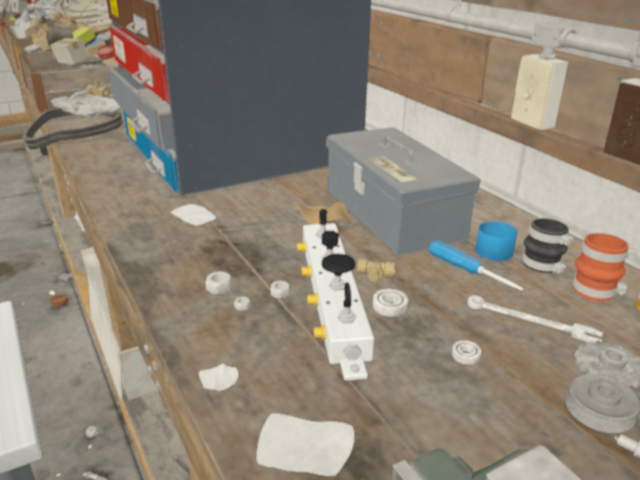

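View pics/top0.png

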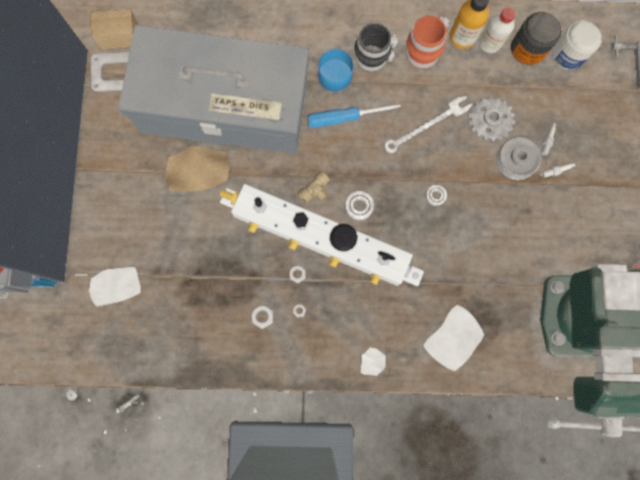

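The top view shows, left to right along the manifold, the pin (258,202), hex (301,220), mushroom (343,237) and ring (386,256). The barb is at the left end. The scene view agrees, with the ring nearest and the pin farthest.

Run:
```python
from h import *
def cast(c,u,v,z):
    d=R.from_quat(c["attitude"]).apply(ray(c,u,v));e=np.array(c["eye"]);return e+d*(z-e[2])/d[2]
for n,box in(("top",(235,185,405,275)),("scene",(300,200,365,315))):
    c=vision.camera(n);x0,y0,x1,y1=box
    m=(c["color"].max(2)<60).astype(np.uint8)[y0:y1,x0:x1]
    k,l,s,ce=cv2.connectedComponentsWithStats(m)
    for i in range(1,k):
        if s[i,4]<20: continue
        u,v=ce[i]+[x0,y0]
        top=s[i,1]+y0
        print(n,s[i],np.round([u,v],1),np.round(cast(c,u,v,.085),4))
```

```text
top [21 14  5  7 27] [258.1 201.7] [0.6329 0.0476 0.085 ]
top [ 60  29  12  12 115] [300.3 219.5] [ 0.604  -0.0259  0.085 ]
top [ 96  40  25  24 474] [343.  236.2] [ 0.577  -0.0997  0.085 ]
top [145  68  14   6  39] [386.1 255.7] [ 0.5453 -0.1736  0.085 ]
scene [21 10  5 13 55] [322.8 216.1] [0.6264 0.0319 0.085 ]
scene [ 23  32  15  16 186] [329.8 238.8] [ 0.5975 -0.0409  0.085 ]
scene [ 23  55  31  20 426] [338.3 263.1] [ 0.5721 -0.1093  0.085 ]
scene [45 84  5 22 69] [347.1 296.6] [ 0.5388 -0.1876  0.085 ]
```

move_arm([
  [[0.045, 0.038, 0, 0, 0], [0.09, 0.076, 0, 0, 0], [0.135, 0.114, 0, 0, 0], [0.18, 0.152, 0, 0, 0], [0.225, 0.19, 0, 0, 0]],
])

```text
clock: 0.82
eef_pos: [0.3459, -0.2941, 0.2087]
tool_rot: [0.993, 0.12, 0.0, 0.0]
ft_force: [0.4, 0.1, 0.8]
grip_width: 0.0001
grasp_force: 0.0
```

move_arm([
  [[0.045, 0.038, 0, 0, 0], [0.09, 0.076, 0, 0, 0], [0.135, 0.114, 0, 0, 0], [0.16, 0.15, 0, 0, 0], [0.18, 0.19, 0, 0, 0]],
])

```text
clock: 1.45
eef_pos: [0.5257, -0.104, 0.2081]
tool_rot: [0.993, 0.121, -0.0, -0.0]
ft_force: [0.2, -0.6, 0.5]
grip_width: 0.0001
grasp_force: 0.0
```

Run:
```python
from h import *
o=monitor.get_obs();c=vision.camera("wrist"); cv2.imwrite("pics/w1.png",c["color"][:,:,::-1])
print(o["clock"],o["eef_pos"],o["tool_rot"],o["ft_force"],o["grip_width"]);print(c["hand_eye"])
np.savez("w1.npz",p=o["eef_pos"],q=o["tool_rot"],H=c["hand_eye"],K=c["camera_matrix"])
```

```text
1.45 [ 0.52565332 -0.10401974  0.208142  ] [ 9.92681840e-01  1.20758695e-01 -3.16208669e-04 -4.37165106e-05] [ 0.1687159  -0.55080645  0.4664889 ] 5.327491720884725e-05
[[ 2.57226495e-04  9.56978168e-01  2.90159818e-01  7.35444368e-02]
 [ 9.99999961e-01 -2.76615885e-04  2.58094934e-05 -2.42282691e-04]
 [ 1.04961937e-04  2.90159800e-01 -9.56978202e-01 -1.66041540e-01]
 [ 0.00000000e+00  0.00000000e+00  0.00000000e+00  1.00000000e+00]]
```

View pics/w1.png

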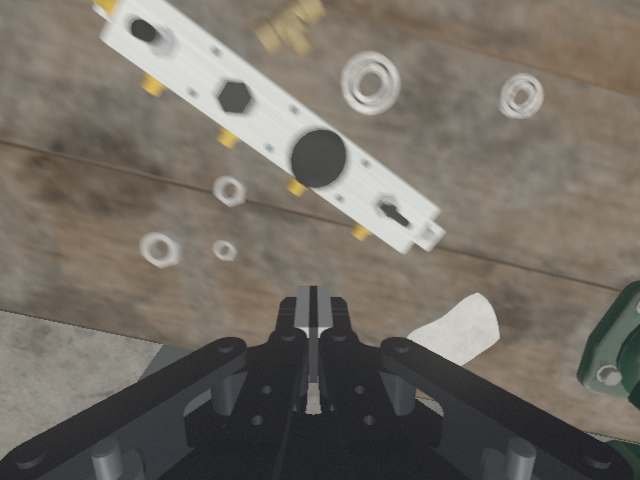

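The wrist view shows the mushroom at (319,158), the hex at (236,97), and the pin slanting outward around (145,30). The ring is at (395,212).

Run:
```python
from h import *
d=np.load("w1.npz");im=cv2.imread("pics/w1.png")
Rw=R.from_quat(d["q"]);H=d["H"];e=d["p"]+Rw.apply(H[:3,3])
def cast(u,v,z):
    r=Rw.apply(H[:3,:3]@ray({"camera_matrix":d["K"]},u,v));return np.round(e+r*(z-e[2])/r[2],4)
m=(im.max(2)<75).astype(np.uint8)[:270]
k,l,s,ce=cv2.connectedComponentsWithStats(m)
for i in range(1,k):
    if s[i,4]>60 and s[i,4]<5000: print(s[i],np.round(ce[i],1),cast(*ce[i],.0875),cast(*ce[i],.083))
for u,v in((136,27),(138,28),(140,29)):print(u,v,cast(u,v,.0875))
```

```text
[132  20  23  21 353] [142.8  30. ] [0.6348 0.049  0.0875] [0.6354 0.0511 0.083 ]
[310 130  33  16 194] [328.9 136.2] [ 0.596  -0.0991  0.0875] [ 0.596  -0.0993  0.083 ]
[292 157  38  29 388] [306.4 172. ] [ 0.5651 -0.0886  0.0875] [ 0.5646 -0.0886  0.083 ]
136 27 [0.6356 0.0539 0.0875]
138 28 [0.6353 0.0525 0.0875]
140 29 [0.635  0.051  0.0875]
```

move_arm([
  [[0.052, 0.007, -0.02, 0, 0], [0.052, 0.007, -0.07, 0, 0], [0.052, 0.007, -0.1, 0, 0], [0.052, 0.007, -0.105, 0, 0], [0.052, 0.007, -0.105, 0, 0]],
])

```text
clock: 2.12
eef_pos: [0.577, -0.0987, 0.1043]
tool_rot: [0.993, 0.121, 0.0, 0.0]
ft_force: [0.1, -0.7, -0.1]
grip_width: 0.0001
grasp_force: 0.0
```

Run:
```python
from h import *
o=monitor.get_obs();c=vision.camera("wrist"); print(c.keys()); cv2.imwrite("pics/w2.png",c["color"][:,:,::-1])
print(o["clock"],o["eef_pos"],o["tool_rot"],o["ft_force"],o["joint_vel"])
np.savez("w2.npz",p=o["eef_pos"],q=o["tool_rot"],H=c["hand_eye"],K=c["camera_matrix"])
```

```text
dict_keys(['color', 'camera_matrix', 'hand_eye'])
2.125 [ 0.57699687 -0.09866328  0.10432444] [9.92710718e-01 1.20521194e-01 2.55710753e-04 7.87125656e-05] [ 0.0849331  -0.69239208 -0.09969549] [-0.00178407 -0.02319177  0.02764525 -0.00098401  0.00162173 -0.00033038]
```

View pics/w2.png

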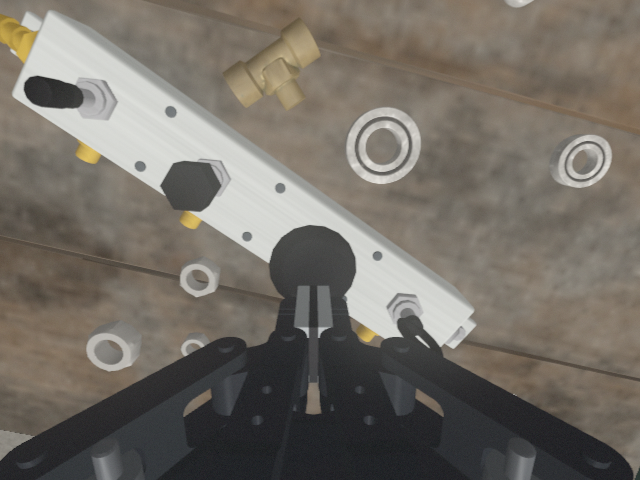

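The wrist view shows the mushroom at (312,267) under the fingertips, the hex at (191,186) and the pin top near (38,91). The ring is well to the right at (420,335).

Run:
```python
from h import *
d=np.load("w2.npz")
Rw=R.from_quat(d["q"]);H=d["H"];e=d["p"]+Rw.apply(H[:3,3])
def cast(u,v,z):
    r=Rw.apply(H[:3,:3]@ray({"camera_matrix":d["K"]},u,v));return np.round(e+r*(z-e[2])/r[2],4)
print(cast(312,267,.083),"hex",cast(190,186,.0875),"pin",cast(35,91,.0875),cast(40,91,.0875))
print("glands: hex",cast(214,177,.05),"pin",cast(97,99,.05),"ring",cast(406,309,.05))
```

```text
[ 0.5766 -0.0979  0.083 ] hex [ 0.6067 -0.0257  0.0875] pin [0.6342 0.0528 0.0875] [0.6348 0.0505 0.0875]
glands: hex [ 0.6073 -0.028   0.05  ] pin [0.6355 0.0452 0.05  ] ring [ 0.5494 -0.1715  0.05  ]
```

move_arm([
  [[0, 0, -0.013, 0, 0], [0, 0, -0.017, 0, 0], [0, 0, -0.02, 0, 0], [0, 0, -0.022, 0, 0], [0, 0, -0.024, 0, 0]],
])

```text
clock: 2.8
eef_pos: [0.5768, -0.0985, 0.0797]
tool_rot: [0.993, 0.121, 0.0, 0.0]
ft_force: [0.6, 0.9, 0.1]
grip_width: -0.0
grasp_force: 0.0
```

move_arm([
  [[0, 0, -0.002, 0, 0], [0, 0, -0.004, 0, 0], [0, 0, -0.005, 0, 0], [0, 0, -0.006, 0, 0], [0, 0, -0.006, 0, 0]],
])

```text
clock: 3.42
eef_pos: [0.5767, -0.0985, 0.0736]
tool_rot: [0.993, 0.121, -0.0, -0.0]
ft_force: [-0.1, -0.1, 0.3]
grip_width: -0.0001
grasp_force: 0.0
```

Run:
```python
from h import *
o=monitor.get_obs();print(o["eef_pos"],o["ft_force"],o["ft_torque"],o["tau"])
a=vision.camera("wrist")["color"][:,:,::-1]
b=vision.camera("scene")["color"][180:380,240:440,::-1]
cv2.imwrite("pics/w3.png",np.hstack([cv2.resize(a[150:390,200:440],(400,400)),cv2.resize(b,(400,400))]))
```

```text
[ 0.57668986 -0.09845389  0.07364489] [-0.11840202 -0.09170589  0.30510986] [ 0.01265248  0.03287242 -0.04992672] [ 9.11544521e-04 -4.69482994e+01  2.31598234e+01 -1.25493444e-02
  2.57836618e-04  1.76095991e-07]
```

View pics/w3.png

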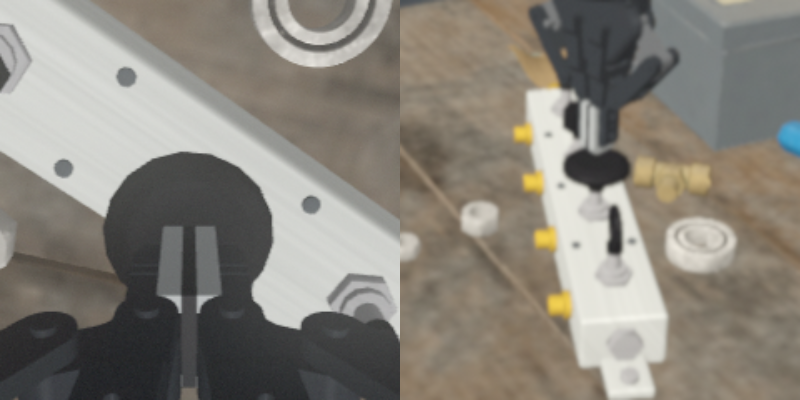

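Pads sit over the centre of the cap, but there is no force yet, so I'll creep down while watching the force.

move_arm([
  [[0, 0, -0.001, 0, 0], [0, 0, -0.0015, 0, 0], [0, 0, -0.0015, 0, 0]],
])

```text
clock: 3.9
eef_pos: [0.5767, -0.0985, 0.0721]
tool_rot: [0.993, 0.121, -0.0, -0.0]
ft_force: [-0.2, -0.2, -0.2]
grip_width: 0.0001
grasp_force: 0.0
```

Run:
```python
from h import *
o=monitor.get_obs();print(o["eef_pos"],o["ft_force"],np.array(vision.camera("wrist")["camera_matrix"]).tolist())
```

```text
[ 0.57667933 -0.09846099  0.07212229] [-0.24968071 -0.16312736 -0.23717526] [[354.3983265631718, 0.0, 313.0035366296448], [0.0, 354.3983265631718, 238.36889714515755], [0.0, 0.0, 1.0]]
```

Run:
```python
from h import *
c=vision.camera("scene")
cv2.imwrite("pics/s4.png",cv2.resize(c["color"][215:315,300:400,::-1],(600,600),interpolation=cv2.INTER_CUBIC))
A=R.from_quat(c["attitude"]).inv()
for z in (.065,.072,.08,.0875,.095,.105):
    p=A.apply(np.array([.5767,-.0985,z])-c["eye"]);k=np.array(c["camera_matrix"])@[p[0],-p[1],-p[2]];u=k[:2]/k[2]
    print(z,u.round(1),((u-[300,215])*6).round())
```

```text
0.065 [336.9 270.8] [221. 335.]
0.072 [337.  266.7] [222. 310.]
0.08 [337.2 261.9] [223. 281.]
0.0875 [337.3 257.4] [224. 254.]
0.095 [337.4 252.9] [224. 227.]
0.105 [337.6 246.8] [226. 191.]
```

View pics/s4.png

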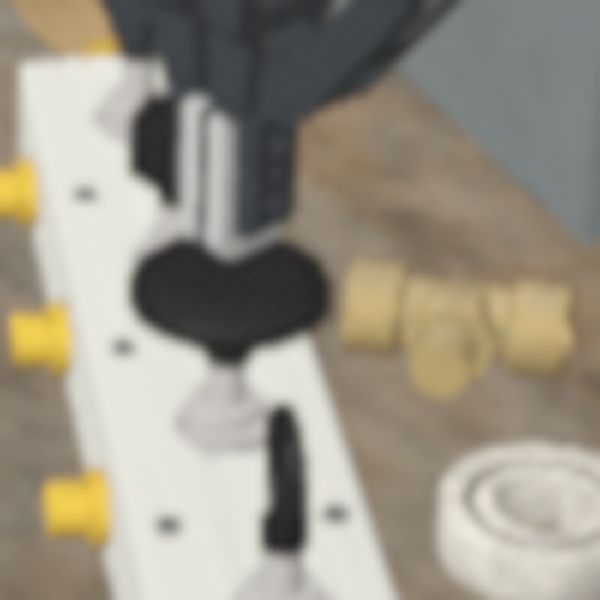

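The fingertips appear at about z 0.085 in the scene view, just above the cap, so they stand roughly 13 mm higher than the nominal TCP. I'll descend by force.

move_arm([
  [[0, 0, -0.001, 0, 0], [0, 0, -0.002, 0, 0], [0, 0, -0.002, 0, 0]],
])

```text
clock: 4.38
eef_pos: [0.5766, -0.0984, 0.07]
tool_rot: [0.993, 0.121, -0.0, -0.0]
ft_force: [-0.2, 0.4, -0.5]
grip_width: -0.0001
grasp_force: 0.0
```

move_arm([
  [[0, 0, -0.001, 0, 0], [0, 0, -0.002, 0, 0], [0, 0, -0.002, 0, 0]],
])

```text
clock: 4.75
eef_pos: [0.5766, -0.0984, 0.0681]
tool_rot: [0.993, 0.121, -0.0, -0.0]
ft_force: [-0.8, 0.4, 0.1]
grip_width: 0.0005
grasp_force: 0.0
```

Run:
```python
from h import *
o=monitor.get_obs();print(o["eef_pos"],o["ft_force"],o["tau"][1:3],o["grip_width"])
c=vision.camera("scene")["color"];a=vision.camera("wrist")["color"]
cv2.imwrite("pics/s5.png",np.hstack([cv2.resize(c[215:315,300:400,::-1],(400,400),interpolation=cv2.INTER_CUBIC),cv2.resize(a[200:400,213:413,::-1],(400,400))]))
```

```text
[ 0.57660013 -0.09843436  0.06806136] [-0.79788763  0.35732321  0.08134795] [-47.05199718  23.02958608] 0.00048214203830743645
```

View pics/s5.png

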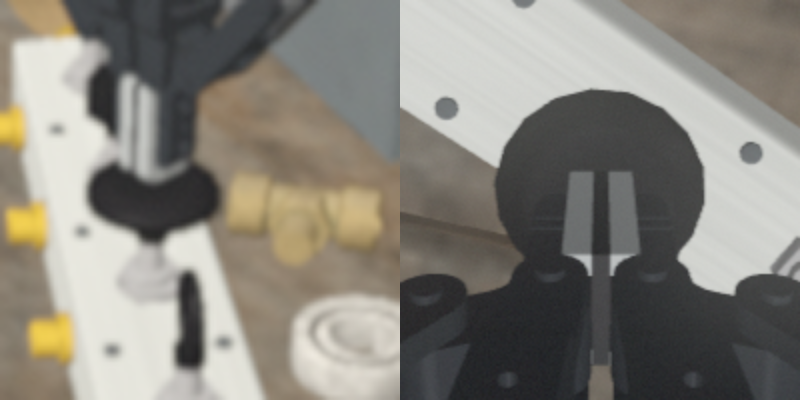

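The scene crop shows the fingertips just about at the cap top (150,178), and the cap has not moved. I'll keep creeping down.

move_arm([
  [[0, 0, -0.001, 0, 0], [0, 0, -0.002, 0, 0], [0, 0, -0.002, 0, 0]],
])

```text
clock: 5.22
eef_pos: [0.5766, -0.0984, 0.066]
tool_rot: [0.993, 0.121, -0.0, -0.0]
ft_force: [0.8, 0.3, 0.4]
grip_width: 0.0
grasp_force: 0.0
```

move_arm([
  [[0, 0, -0.001, 0, 0], [0, 0, -0.002, 0, 0], [0, 0, -0.002, 0, 0]],
])

```text
clock: 5.6
eef_pos: [0.5768, -0.0985, 0.0643]
tool_rot: [0.993, 0.121, 0.0, 0.0]
ft_force: [-0.1, -0.4, 0.7]
grip_width: -0.0004
grasp_force: 0.4
```

move_arm([
  [[0, 0, -0.001, 0, 0], [0, 0, -0.0015, 0, 0], [0, 0, -0.0015, 0, 0]],
])

```text
clock: 5.98
eef_pos: [0.5768, -0.0985, 0.063]
tool_rot: [0.993, 0.121, 0.0, 0.0]
ft_force: [-1.9, 0.3, 2.4]
grip_width: -0.0002
grasp_force: 1.5
```

move_arm([
  [[0, 0, -0.001, 0, 0], [0, 0, -0.0015, 0, 0], [0, 0, -0.0015, 0, 0]],
])

```text
clock: 6.35
eef_pos: [0.5768, -0.0985, 0.0612]
tool_rot: [0.993, 0.121, 0.0, 0.0]
ft_force: [-0.2, 0.5, 3.8]
grip_width: 0.0002
grasp_force: 1.5
```

Contact came at about z 0.064, and the plunger now slides at about 3.5 N. I'll push on and stop when the force rises above friction.

move_arm([
  [[0, 0, -0.0015, 0, 0], [0, 0, -0.003, 0, 0], [0, 0, -0.0045, 0, 0], [0, 0, -0.006, 0, 0], [0, 0, -0.007, 0, 0]],
])

```text
clock: 6.98
eef_pos: [0.5768, -0.0985, 0.0541]
tool_rot: [0.993, 0.121, 0.0, 0.0]
ft_force: [-1.0, 0.1, 2.7]
grip_width: -0.0001
grasp_force: 1.6
```

move_arm([
  [[0, 0, -0.001, 0, 0], [0, 0, -0.002, 0, 0], [0, 0, -0.002, 0, 0]],
])

```text
clock: 7.35
eef_pos: [0.5768, -0.0985, 0.0521]
tool_rot: [0.993, 0.121, 0.0, -0.0]
ft_force: [-0.7, 0.1, 2.9]
grip_width: -0.0001
grasp_force: 1.4
```

move_arm([
  [[0, 0, -0.0005, 0, 0], [0, 0, -0.001, 0, 0], [0, 0, -0.001, 0, 0]],
])

```text
clock: 7.72
eef_pos: [0.5768, -0.0985, 0.0512]
tool_rot: [0.993, 0.121, 0.0, 0.0]
ft_force: [-0.5, -0.3, 2.9]
grip_width: -0.0003
grasp_force: 1.5
```

move_arm([
  [[0, 0, -0.0005, 0, 0], [0, 0, -0.001, 0, 0], [0, 0, -0.001, 0, 0]],
])

```text
clock: 8.1
eef_pos: [0.5768, -0.0985, 0.0504]
tool_rot: [0.993, 0.121, 0.0, 0.0]
ft_force: [-0.5, 0.7, 5.1]
grip_width: 0.0004
grasp_force: 2.5
```

move_arm([
  [[0, 0, -0.0005, 0, 0], [0, 0, -0.001, 0, 0], [0, 0, -0.001, 0, 0]],
])

```text
clock: 8.48
eef_pos: [0.5769, -0.0985, 0.0497]
tool_rot: [0.993, 0.121, 0.0, 0.0]
ft_force: [-1.1, -0.3, 5.5]
grip_width: 0.0001
grasp_force: 3.3
```

move_arm([
  [[0, 0, -0.0005, 0, 0], [0, 0, -0.001, 0, 0], [0, 0, -0.001, 0, 0]],
])

```text
clock: 8.85
eef_pos: [0.5769, -0.0985, 0.049]
tool_rot: [0.993, 0.121, 0.0, 0.0]
ft_force: [-1.9, 0.9, 8.6]
grip_width: 0.0002
grasp_force: 4.2
```

The mushroom is home: the force rose at about 2.5 N/mm to 8.6 N. That puts the tip about 22.6 mm above the TCP, so the others should be home at TCP z of about 0.049. Next is the hex.

move_arm([
  [[0, 0, 0.012, 0, 0], [0, 0, 0.045, 0, 0], [0.015, 0.036, 0.045, 0, 0], [0.029, 0.0725, 0.045, 0, 0], [0.029, 0.0725, 0.03, 0, 0]],
])

```text
clock: 9.48
eef_pos: [0.6074, -0.0235, 0.0788]
tool_rot: [0.992, 0.122, 0.001, -0.0]
ft_force: [-0.4, -0.4, -0.4]
grip_width: -0.0
grasp_force: 0.0
```

move_arm([
  [[0, 0, -0.008, 0, 0], [0, 0, -0.012, 0, 0], [0, 0, -0.015, 0, 0], [0, 0, -0.018, 0, 0], [0, 0, -0.018, 0, 0]],
])

```text
clock: 10.1
eef_pos: [0.6057, -0.0266, 0.0605]
tool_rot: [0.993, 0.12, 0.0, 0.0]
ft_force: [-0.5, -1.2, 2.2]
grip_width: -0.0005
grasp_force: 1.2
```

Run:
```python
from h import *
o=monitor.get_obs();print(o["eef_pos"],o["ft_force"])
c=vision.camera("scene")["color"];a=vision.camera("wrist")["color"]
cv2.imwrite("pics/s6.png",np.hstack([cv2.resize(c[200:320,290:410,::-1],(400,400),interpolation=cv2.INTER_CUBIC),cv2.resize(a[0:480,100:580,::-1],(400,400))]))
```

```text
[ 0.60570553 -0.02657853  0.0605487 ] [-0.53393602 -1.24185567  2.154757  ]
```

View pics/s6.png

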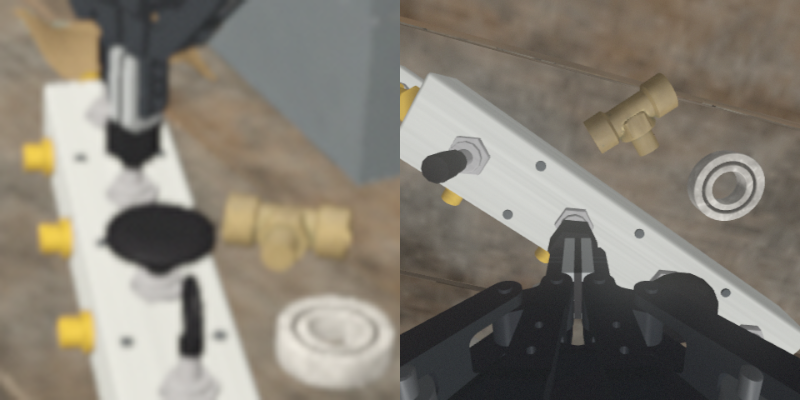

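The fingers sit centred on the hex cap and the mushroom now stands low. I'll press the hex.

move_arm([
  [[0, 0, -0.002, 0, 0], [0, 0, -0.004, 0, 0], [0, 0, -0.006, 0, 0], [0, 0, -0.008, 0, 0], [0, 0, -0.009, 0, 0]],
])

```text
clock: 10.82
eef_pos: [0.6061, -0.0261, 0.0512]
tool_rot: [0.993, 0.121, 0.0, 0.0]
ft_force: [0.3, -2.2, 2.7]
grip_width: 0.0002
grasp_force: 1.6
```

move_arm([
  [[0, 0, -0.0005, 0, 0], [0, 0, -0.001, 0, 0], [0, 0, -0.0015, 0, 0], [0, 0, -0.0015, 0, 0]],
])

```text
clock: 11.32
eef_pos: [0.6062, -0.0261, 0.0502]
tool_rot: [0.993, 0.121, 0.001, 0.0]
ft_force: [-0.5, -1.5, 5.7]
grip_width: -0.0001
grasp_force: 2.8
```

move_arm([
  [[0, 0, -0.0005, 0, 0], [0, 0, -0.001, 0, 0], [0, 0, -0.0015, 0, 0], [0, 0, -0.0015, 0, 0]],
])

```text
clock: 11.82
eef_pos: [0.6062, -0.0261, 0.0492]
tool_rot: [0.993, 0.121, 0.001, 0.0]
ft_force: [-0.2, -2.1, 8.9]
grip_width: -0.0002
grasp_force: 4.0
```

The hex is home at 8.9 N. Now I'll hover over the pin.

move_arm([
  [[0, 0, 0.012, 0, 0], [0, 0, 0.045, 0, 0], [0.015, 0.037, 0.045, 0, 0], [0.029, 0.0735, 0.045, 0, 0], [0.029, 0.0735, 0.03, 0, 0]],
])

```text
clock: 12.45
eef_pos: [0.6359, 0.0511, 0.0788]
tool_rot: [0.992, 0.123, 0.001, -0.001]
ft_force: [-0.4, -0.1, -0.0]
grip_width: -0.0002
grasp_force: 0.0
```

move_arm([
  [[0, 0, -0.006, 0, 0], [0, 0, -0.01, 0, 0], [0, 0, -0.01, 0, 0]],
])

```text
clock: 12.82
eef_pos: [0.6341, 0.0466, 0.0677]
tool_rot: [0.993, 0.12, -0.001, -0.0]
ft_force: [-0.4, 0.0, -0.3]
grip_width: -0.0002
grasp_force: 0.0
```

Run:
```python
from h import *
o=monitor.get_obs();print(o["eef_pos"],o["ft_force"])
c=vision.camera("scene")["color"];a=vision.camera("wrist")["color"]
cv2.imwrite("pics/s7.png",np.hstack([cv2.resize(c[180:300,280:400,::-1],(400,400),interpolation=cv2.INTER_CUBIC),cv2.resize(a[200:360,233:393,::-1],(400,400))]))
```

```text
[0.63407148 0.04664595 0.06773063] [-0.39369674  0.01368606 -0.27339804]
```

View pics/s7.png

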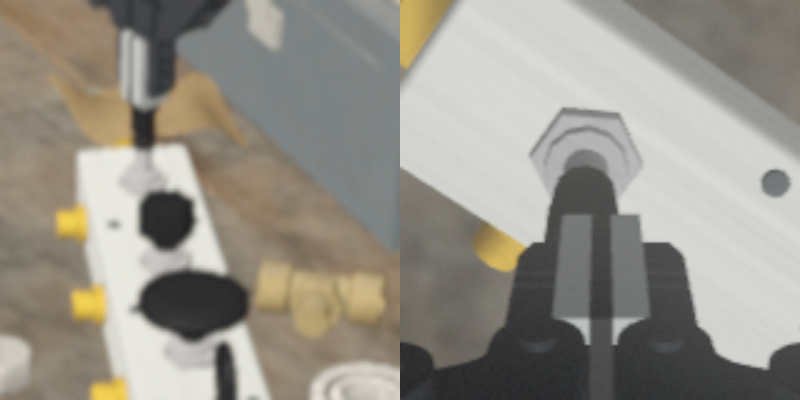

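The wrist crop shows the pin under the pads, about 2 mm to the left (585 against 600). I'll nudge +y slightly and go down.

move_arm([
  [[0, 0.0015, 0, 0, 0], [0, 0.0015, -0.003, 0, 0], [0, 0.0015, -0.005, 0, 0], [0, 0.0015, -0.007, 0, 0], [0, 0.0015, -0.007, 0, 0]],
])

```text
clock: 13.55
eef_pos: [0.6352, 0.0491, 0.0614]
tool_rot: [0.993, 0.121, 0.001, 0.0]
ft_force: [1.2, 0.3, 2.1]
grip_width: 0.0002
grasp_force: 1.4
```

move_arm([
  [[0, 0, -0.002, 0, 0], [0, 0, -0.004, 0, 0], [0, 0, -0.006, 0, 0], [0, 0, -0.008, 0, 0], [0, 0, -0.009, 0, 0]],
])

```text
clock: 14.18
eef_pos: [0.6351, 0.0491, 0.0522]
tool_rot: [0.993, 0.121, 0.0, 0.0]
ft_force: [2.0, -0.5, 2.8]
grip_width: 0.0001
grasp_force: 1.6
```

move_arm([
  [[0, 0, -0.0005, 0, 0], [0, 0, -0.001, 0, 0], [0, 0, -0.0015, 0, 0], [0, 0, -0.0015, 0, 0]],
])

```text
clock: 14.68
eef_pos: [0.6349, 0.0491, 0.0509]
tool_rot: [0.993, 0.121, 0.0, 0.0]
ft_force: [1.5, 0.4, 4.6]
grip_width: -0.0
grasp_force: 1.9
```

move_arm([
  [[0, 0, -0.0005, 0, 0], [0, 0, -0.001, 0, 0], [0, 0, -0.0017, 0, 0], [0, 0, -0.0017, 0, 0]],
])

```text
clock: 15.18
eef_pos: [0.6349, 0.0491, 0.0497]
tool_rot: [0.993, 0.121, 0.0, 0.0]
ft_force: [1.4, -0.1, 6.8]
grip_width: -0.0001
grasp_force: 3.4
```

move_arm([
  [[0, 0, -0.0004, 0, 0], [0, 0, -0.0008, 0, 0], [0, 0, -0.0008, 0, 0]],
])

```text
clock: 15.55
eef_pos: [0.635, 0.0491, 0.0492]
tool_rot: [0.993, 0.121, 0.001, 0.0]
ft_force: [0.8, -0.2, 8.8]
grip_width: -0.0
grasp_force: 4.0
```

move_arm([
  [[0, 0, 0.012, 0, 0], [0, 0, 0.05, 0, 0], [0, 0, 0.1, 0, 0], [-0.04, -0.03, 0.13, 0, 0], [-0.09, -0.06, 0.15, 0, 0]],
])

```text
clock: 16.18
eef_pos: [0.5434, -0.0114, 0.1987]
tool_rot: [0.993, 0.121, -0.001, 0.0]
ft_force: [0.9, -0.9, 0.8]
grip_width: 0.0002
grasp_force: 0.0
```

move_arm([
  [[-0.05, -0.04, 0.01, 0, 0], [-0.09, -0.06, 0.01, 0, 0], [-0.1, -0.06, 0.01, 0, 0], [-0.1, -0.06, 0.01, 0, 0]],
])

```text
clock: 16.68
eef_pos: [0.444, -0.0707, 0.208]
tool_rot: [0.993, 0.12, -0.0, -0.0]
ft_force: [-0.2, 0.9, 0.3]
grip_width: -0.0002
grasp_force: 0.0
```

Run:
```python
from h import *
c=vision.camera("scene")["color"];a=vision.camera("wrist")["color"]
cv2.imwrite("pics/s8.png",np.hstack([cv2.resize(c[190:350,280:440,::-1],(400,400),interpolation=cv2.INTER_CUBIC),cv2.resize(a[0:400,100:500,::-1],(400,400))]))
```

```text
(no output)
```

View pics/s8.png

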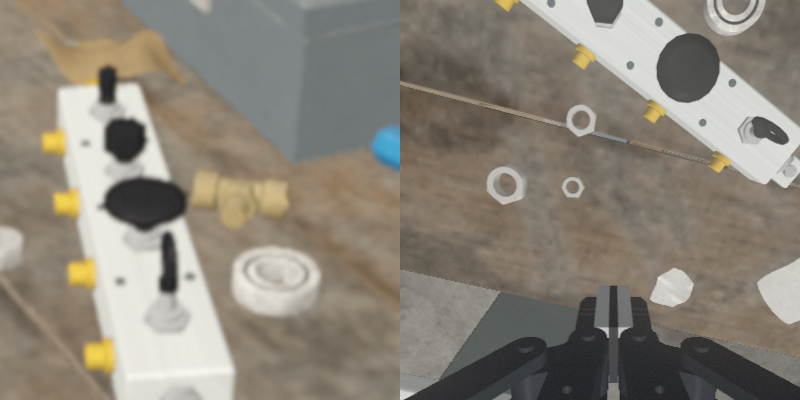

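The mushroom, hex and pin caps are all down. The ring is still up, the loose parts have not moved, and the robot is clear of everything.

```bash
python3 -c "
from h import *
print(job.job_done())"
```

```text
the job is handed in; nothing more can be done
None
```

I pressed the mushroom, hex and pin plungers home in that order, each with under about 9 N, left the ring plunger up and the loose parts where they were, and handed the job in at about 17 s; no verdict came back.

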